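# Turn the spice carousel to bring the salt to the front and hold it there

### The arm

A 7-joint arm with a two-finger parallel gripper is mounted at the origin on a cart in front of the work surface, level with it; the furniture and walls round the work are solid. World frame = base frame: x ahead of the robot, y to its left, z up, the work surface at z = 0. Lengths are in m, angles in rad, forces in N, time in s.
With the tool pointing down it reaches from about 0.425 to 0.925 m from the base axis. Payload 6.8 kg.
Tool frame: the origin (TCP) lies midway between the tips of the shut fingers; the grasp point (between the pads) lies r.grip_point_offset behind it (r.grip_point_offset is the distance from the TCP to the grasp point, in m); z points along the fingers, y is the line along which they close (so a half turn about z gives the same grasp; the last joint's range is limited). The gripper opens to 85 mm and grips with 20 to 120 N. Pads are 22 mm wide; open, the fingers measure 114 mm over their backs; the gripper's body (76 mm by 85 mm) begins 54 mm behind the grasp point. The pads swing forward as they close: fully open they stand 13 mm farther back than shut.
Start: joints at [1.131, 0.477, 0.022, 1.555, -0.011, 1.109, -0.083], TCP at [0.22, -0.638, 0.231] pointing down, gripper open.
Joint ranges: [-2.96, 2.96], [-0.34, 2.1], [-1.41, 1.46], [0.24, 2.44], [-1.37, 4.51], [0.17, 1.92], [-2.96, 2.96]. Speed limits (rad/s): [2.39, 2.39, 3.14, 3.14, 3.14, 3.14, 3.14].

### API

Orientations are given as a rotation vector (axis times angle).
In Python, from bench import r gives the robot as it stands. The module is installed in compiled form; this text tells all that it offers.
- The arm moves only by the shell command python3 -m crank 'ROWS' [FORCE]. ROWS is JSON, a list of rows, each a list of 5 numbers: the shift along the world's x, y, z in units of 200 mm (1.0 is 200 mm), then the turn about the world's z in units of 45 degrees (1.0 is 45 degrees), then the opening, from -1 (shut) to 1 (fully open). In form: [[dx, dy, dz, turn, jaw], ...]. A call has 1 to 8 rows; each row shifts and turns the commanded pose from where the row before left it; what a row does not reach is not made up. A row lasts 1/12 s, in which the tool goes at most 41.7 mm and 7.16 degrees, less where a joint would pass 70% of its speed; a pose out of reach is approached as far as the arm can. A call with a number of a shift or a turn outside -1 to 1 is refused whole. A call with a gripper value outside its range is refused whole. The fingers move at their own pace and stop on an object; FORCE is the grip in N (left out, the last holds). Time passes only in rows, so rows that do not move let the fingers close. It gives the time, the measured TCP pose, the force, the opening and the grip force at its end, in the units of the state.
- r.get_obs(): the state, without advancing time (a new reading comes with each control period).
- r.grab_frame(name): name is "scene" or "side" or "wrist"; returns the picture (420x560x3 uint8, blue, green, red); there is no depth.
- r.camera_model(name): a dict with "fx", "fy", "cx", "cy" (pixels), "R" (3x3) and "t" (3): a world point X has camera coordinates R X + t. Camera axes: x right, y down, z forward; pixel columns grow to the right and rows downward; lengths in m; the calibration is good to about 2 mm. A picture is of the moment at which its call begins: read the wrist's pose just before it. camera_model takes no time and is no camera call; for the wrist camera it gives the pose at the moment of the call.
- r.hand_in(): hands the job in; it is judged then, once.
The state is a dict: "clock": time; "joints": joint angles; "qvel": joint speeds; "tau": joint torques, N m; "tcp_pos": TCP position; "orientation": TCP orientation; "contact_force": force on the tool from outside, world axes, zero at the start; "moment": the same for the moment, N m; "grip_width": finger opening in m; "gripper_force": force on a finger pad.
Only numpy, scipy, OpenCV 4.12 (cv2) and the standard library are available. Lean on these libraries where they do the work, as an engineer would, in place of code of your own. Each camera call takes 0.05 s, during which the arm holds its last target. There are 200 camera calls.

### The job

Gently turn the spice carousel until the salt shaker stands right behind the pointer on the carousel's foot, and finish with the T-handle gripped so that the tray is held still there: the program ends while holding, do not let go. All the jars stay upright in their wells, and the other things on the worktop stay where they are.

Things in the scene. Friction and masses are not known exactly. Their poses are not given: they have to be found in the camera images.
- base: fixed wooden foot of the spice carousel, 200 mm across, 10 mm high. Origin on the turning axis, at worktop level; z up. Its front: a flat tongue 26 mm wide juts out along its -x axis to 150 mm from the turning axis (35 mm beyond the tray), with the pointer at its end, an upright wooden wedge 8 mm wide, 20 mm high, 136 mm from the axis. It points roughly towards the robot.
- tray: round wooden tray, 230 mm across, top 26 mm above the worktop; origin on the turning axis at worktop level. Turns endlessly about z, either way, no stops; light friction (0.04 N m): it stays where left. Five round wells (rings 53 mm outside, 47 mm inside, 30 mm high), one jar in each, have centres 84 mm from the axis at 0, 72, 144, 216, 288 degrees from its +x.
- handle: T-handle in the middle of the tray, fixed to it and turning with it. Origin on the turning axis at worktop level, z up, axes as the tray's. A steel post 14 mm thick carries a flat wooden bar: 14 mm thick along the handle's x, 62 mm long along its y, 32 mm high, from 122 to 154 mm above the worktop.
- grip (a point): middle of the wooden bar of the T-handle, on the turning axis, 138 mm above the worktop. The room's wall cabinet hangs above the back of the worktop, its underside about 510 mm up, from about 620 mm ahead of the robot on: keep the approach over the bar low (fingertips a few cm above it).
- salt_shaker: the salt shaker: clear glass with a domed grey perforated cap, 44 mm across, 90 mm tall; the shortest on the carousel and the only one without a broad flat screw cap. Origin at the centre of its underside (26 mm above the worktop). Loose in one of the five wells, 84 mm from the turning axis, with up to 2 mm play; at the start at least 70 degrees away from the front.
- spice_0: a spice jar with a broad screw cap, 45 mm across, 106 mm tall (top 132 mm above the worktop), loose in one of the other wells, with up to 2 mm play. Origin at the centre of its underside.
- spice_1: a spice jar with a broad screw cap, 45 mm across, 106 mm tall (top 132 mm above the worktop), loose in one of the other wells, with up to 2 mm play. Origin at the centre of its underside.
- spice_2: a spice jar with a broad screw cap, 45 mm across, 106 mm tall (top 132 mm above the worktop), loose in one of the other wells, with up to 2 mm play. Origin at the centre of its underside.
- spice_3: a spice jar with a broad screw cap, 45 mm across, 106 mm tall (top 132 mm above the worktop), loose in one of the other wells, with up to 2 mm play. Origin at the centre of its underside.
- mug_b: a dotted mug with handle, 82 mm across, 91 mm tall, right of the carousel. Bystander. Origin at the centre of its underside.
- jar_honey: a closed jar, 65 mm across, 100 mm tall, right of the carousel. Bystander. Origin at the centre of its underside.
- apple: an apple, 78 mm across, right of the carousel near the edge. Bystander. Origin at the centre of its underside.
- lemon: a lemon, 78 x 55 mm, far right near the edge. Bystander. Origin at the centre of its underside.
- tin_small: a small tin, 57 mm across, 72 mm tall, left of the carousel. Bystander. Origin at the centre of its underside.
- ramekin: a white ramekin, 69 mm across, 38 mm tall, left of the carousel. Bystander. Origin at the centre of its underside.
- tape_roll: a roll of tape, 96 mm across, 25 mm tall, left of the carousel. Bystander. Origin at the centre of its underside.
- tumbler: a glass tumbler, 81 mm across, 93 mm tall, left of the carousel at the back. Bystander. Origin at the centre of its underside.
Not all that is in view belongs to the job. What is shaped like the spice_3 but orange is not meant.

How it is judged:
By the outcome, as a careful person would: the job done as asked, in the order asked, and still so for the second after the job is handed in, while the arm keeps its last pose, push and grip.
It also fails if it takes over 56 s, if anything falls off the work surface, if the arm or the gripper's body presses on something with over 40 N, if the wrist force passes 120 N, or if a joint passes its speed limit or range.

## Working session

There is one attempt and no reset: what is moved stays moved. The work goes in short steps, Python scripts to look and compute and a shell command to move; the robot and the scene stay as the last step left them, time stands still between calls to the robot, and variables do not carry over. Pictures are saved under pics/ and viewed, at most 10 in all, crops included, and the job is handed in when it is done.

```bash
mkdir -p pics
python3 - <<'E'
from bench import r
import cv2,numpy as np
o=r.get_obs();print(o['clock'],o['tcp_pos'],o['orientation'],o['grip_width'],r.grip_point_offset)
for n in("scene","side"):
    f=r.grab_frame(n);cv2.imwrite(f"pics/{n}0.png",f)
    c=r.camera_model(n);print(n,c['fx'],c['cx'],c['cy'],(-c['R'].T@c['t']).round(3),c['R'].round(2).tolist())
E
```

```text
0.0 [ 0.2196586  -0.63762683  0.23031709] [-3.09669111e+00 -5.18585704e-01  7.09862052e-04] 0.08546977633475751 0.0187
scene 459.3590801689475 272.22441355194775 205.50472473317654 [-0.587 -0.564  1.159] [[0.5, -0.87, -0.02], [-0.58, -0.32, -0.75], [0.65, 0.39, -0.66]]
side 540.7026355626609 279.24528817762945 218.50026225982415 [0.335 1.607 0.727] [[-1.0, -0.08, 0.0], [-0.03, 0.37, -0.93], [0.07, -0.93, -0.37]]
```

View pics/scene0.png

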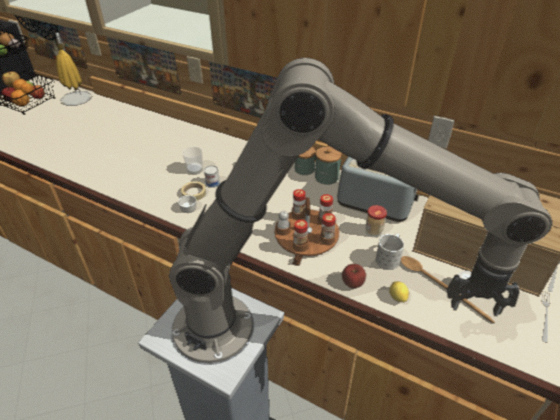

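View pics/side0.png

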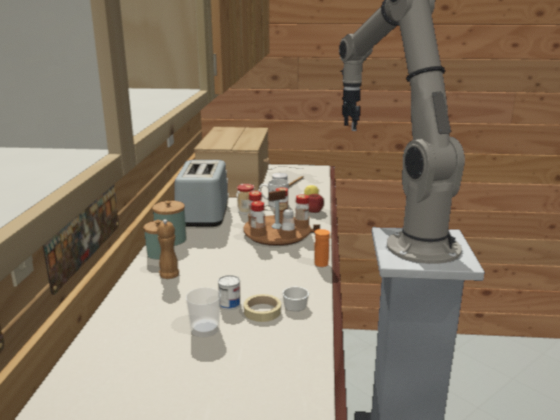

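Scene: the carousel is at about (307,233), with the pointer block at (297,260) and a grey-capped jar at (283,220). Side: the carousel is at (278,229), with a grey dome at (288,218). The orange jar at (322,247) is the decoy.

Run:
```python
import cv2,numpy as np
a=cv2.imread('pics/scene0.png')[180:275,260:355];b=cv2.imread('pics/side0.png')[170:265,238:333]
z=lambda i:cv2.resize(i,None,fx=4.2,fy=4.2,interpolation=cv2.INTER_CUBIC)
cv2.imwrite('pics/crop0.png',np.hstack([z(a),z(b)]))
```

```text
(no output)
```

View pics/crop0.png

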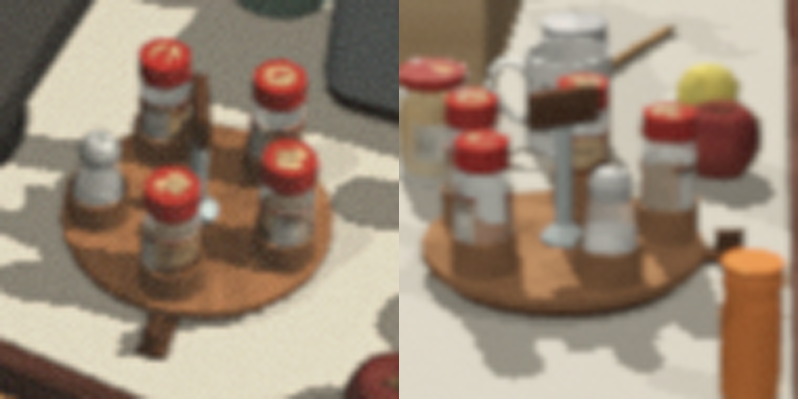

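Candidates for the salt, in scene pixels: the four red flat-capped jars at (299,193), (327,199), (329,217) and (301,224), and the grey domed short jar at (284,212). The orange jar is off the tray. I choose (284,212): the crop shows a domed grey cap, and it is the shortest.

```bash
cat > h.py <<'E'
import numpy as np
from bench import r
def plane(c,u,v,z):
    d=c['R'].T@np.array([(u-c['cx'])/c['fx'],(v-c['cy'])/c['fy'],1]);o=-c['R'].T@c['t']
    return (o+d*(z-o[2])/d[2])[:2]
def circ(P):
    P=np.array(P);s=np.linalg.lstsq(np.c_[2*P,np.ones(len(P))],(P**2).sum(1),rcond=None)[0]
    return s[:2],np.sqrt(s[2]+s[:2]@s[:2])
E
python3 - <<'E'
from h import *
S=lambda x,y:(x/4.2+260,y/4.2+180); D=lambda x,y:((x-399)/4.2+238,y/4.2+170)
for n,f,caps,salt,ptr in(("scene",S,[(166,52),(280,74),(290,152),(172,183)],(100,138),(153,342)),("side",D,[(472,96),(480,140),(670,112),(582,82)],(608,172),(730,236))):
    c=r.camera_model(n);P=[plane(c,*f(*p),.132) for p in caps];s=plane(c,*f(*salt),.112)
    o,R=circ(P+[s]);p=plane(c,*f(*ptr),.02);a=lambda q:np.degrees(np.arctan2(*(q-o)[::-1])).round(1)
    print(n,o,R,'caps',[a(q) for q in P],'salt',s,a(s),'ptr',p,a(p),np.linalg.norm(p-o))
E
```

```text
scene [ 0.47471232 -0.07217471] 0.08282227630736169 caps [np.float64(47.2), np.float64(-24.2), np.float64(-94.6), np.float64(-168.9)] salt [ 0.43000821 -0.00388145] 123.2 ptr [ 0.32945899 -0.1067285 ] -166.6 0.14930670994420664
side [ 0.47756215 -0.06842235] 0.08370937026533434 caps [np.float64(-27.3), np.float64(47.9), np.float64(-171.0), np.float64(-97.2)] salt [0.43589688 0.00192979] 120.6 ptr [ 0.34276119 -0.10126647] -166.3 0.13874448994935093
```

```bash
python3 -m crank '[[0.064,0.142,0,0.012,1],[0.064,0.142,0,0.012,1],[0.064,0.142,0,0.012,1],[0.064,0.142,0,0.012,1],[0.064,0.142,0,0.012,1],[0.064,0.142,0,0.012,1],[0.064,0.142,0,0.012,1],[0.064,0.142,0,0.012,1]]'
python3 -m crank '[[0.064,0.142,0,0.012,1],[0.064,0.142,0,0.012,1],[0.064,0.142,0,0.012,1],[0.064,0.142,0,0.012,1],[0.064,0.142,0,0.012,1],[0.064,0.142,0,0.012,1],[0.064,0.142,0,0.012,1],[0.064,0.142,0,0.012,1]]'
python3 -m crank '[[0.064,0.142,0,0.012,1],[0.064,0.142,0,0.012,1],[0.064,0.142,0,0.012,1],[0.064,0.142,0,0.012,1],[0,0,0,0,1],[0,0,0,0,1]]'
python3 - <<'E'
from h import *
import cv2
c=r.camera_model("wrist");f=r.grab_frame("wrist");cv2.imwrite("pics/w1.png",f)
print((-c['R'].T@c['t']).round(3),c['R'].round(2).tolist(),c['fx'])
E
```

```text
clock: 0.77
tcp_pos: [0.3224, -0.4093, 0.231]
orientation: [-3.076, -0.636, 0.001]
contact_force: [1.0, 0.7, -0.4]
grip_width: 0.0855
gripper_force: 0.0
clock: 1.43
tcp_pos: [0.4247, -0.1823, 0.2312]
orientation: [-3.05, -0.751, 0.001]
contact_force: [0.6, -0.1, 0.6]
grip_width: 0.0854
gripper_force: 0.0
clock: 1.93
tcp_pos: [0.4762, -0.0683, 0.2311]
orientation: [-3.034, -0.814, 0.0]
contact_force: [-0.6, -0.6, -0.7]
grip_width: 0.0853
gripper_force: 0.0
[ 0.546 -0.027  0.374] [[0.5, -0.87, -0.0], [-0.82, -0.47, 0.32], [-0.27, -0.16, -0.95]] 309.0072905228017
```

View pics/w1.png

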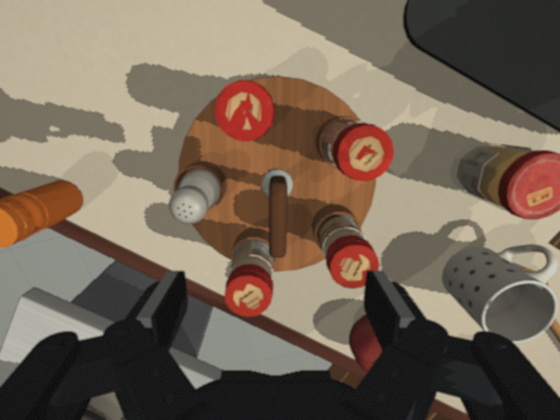

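The wrist view shows the bar at (278,215), about upright in the picture and midway between the fingers, the salt dome at (188,205), and red caps at (245,110), (364,152), (352,262) and (249,290). The pointer is hidden behind the front jar.

Run:
```python
from h import *
import cv2
f=cv2.imread("pics/w1.png");c=r.camera_model("wrist")
hsv=cv2.cvtColor(f,cv2.COLOR_BGR2HSV)
m=((hsv[...,0]<6)|(hsv[...,0]>172))&(hsv[...,1]>150)&(hsv[...,2]>60);m=m.astype('uint8')*255
m=cv2.morphologyEx(m,cv2.MORPH_CLOSE,np.ones((15,15)))
C,_=cv2.findContours(m,0,2);P=[];L=[]
for k in C:
    if cv2.contourArea(k)<900:continue
    (u,v),rad=cv2.minEnclosingCircle(k)
    if 200<u<400 and v<320 :
        p=plane(c,u,v,.132);P.append(p);print('cap',round(u),round(v),round(rad),p.round(4))
s=plane(c,188,205,.114)
o,R=circ(P);a=lambda q:np.degrees(np.arctan2(*(q-o)[::-1])).round(1)
print(o,R,[a(p) for p in P],'salt',s,a(s),np.linalg.norm(s-o))
# bar: dark pixels
g=f[185:265,255:300].astype(int);b=((g.sum(2)<190)).astype('uint8')
C,_=cv2.findContours(b,0,2);k=max(C,key=cv2.contourArea)+[255,185]
q=cv2.boxPoints(cv2.minAreaRect(k));Q=[plane(c,*t,.154) for t in q];print(q.round(),np.round(Q,4),'mid',np.mean(Q,0))
e=sorted([(np.linalg.norm(Q[i]-Q[i-1]),np.degrees(np.arctan2(*(Q[i]-Q[i-1])[::-1]))%180) for i in range(4)]);print(e)
R3=cv2.Rodrigues(r.get_obs()['orientation'])[0];print('tool y',np.degrees(np.arctan2(R3[1,1],R3[0,1])))
```

```text
cap 248 291 27 [ 0.3975 -0.085 ]
cap 351 262 27 [ 0.4681 -0.1491]
cap 363 152 30 [ 0.551  -0.1034]
cap 245 110 31 [ 0.5324 -0.0095]
[ 0.47721724 -0.06880805] 0.08114657338800291 [np.float64(-168.5), np.float64(-96.5), np.float64(-25.1), np.float64(47.1)] salt [ 0.43682406 -0.00211947] 121.2 0.0779677821656916
[[255. 185.]
 [299. 185.]
 [299. 257.]
 [255. 257.]] [[ 0.4917 -0.0421]
 [ 0.5076 -0.0699]
 [ 0.4579 -0.1   ]
 [ 0.4406 -0.07  ]] mid [ 0.47445535 -0.07051706]
[(np.float64(0.0320288060295821), np.float64(119.80906871339008)), (np.float64(0.034656615359986605), np.float64(119.8158066991087)), (np.float64(0.05815472690828787), np.float64(28.613672421590465)), (np.float64(0.058155201493165186), np.float64(31.20288149557669))]
tool y -60.120445120882124
```

```bash
python3 -m crank '[[0.002,-0.003,-0.06,-0.01,0.2],[0,0,-0.07,0,0.2],[0,0,-0.07,0,0.2],[0,0,-0.07,0,0.2],[0,0,-0.07,0,0.2],[0,0,-0.07,0,0.2],[0,0,-0.07,0,0.2],[0,0,-0.07,0,0.2]]' 30
python3 -m crank '[[0,0,0,0,-0.4],[0,0,0,0,-0.4],[0,0,0,0,-0.4],[0,0,0,0,-0.4],[0,0,0,0,-1],[0,0,0,0,-1],[0,0,0,0,-1],[0,0,0,0,-1]]' 30
python3 -m crank '[[0,0,0,0,-1],[0,0,0,0,-1],[0,0,0,0,-1],[0,0,0,0,-1]]' 30
```

```text
clock: 2.65
tcp_pos: [0.4755, -0.0727, 0.1205]
orientation: [3.04, 0.792, -0.001]
contact_force: [-1.6, 0.2, -0.4]
grip_width: 0.051
gripper_force: 0.0
clock: 3.32
tcp_pos: [0.4763, -0.0701, 0.1223]
orientation: [-3.039, -0.797, -0.001]
contact_force: [-3.0, 2.5, 5.6]
grip_width: 0.014
gripper_force: 31.1
clock: 3.65
tcp_pos: [0.4763, -0.0701, 0.1223]
orientation: [-3.039, -0.797, -0.001]
contact_force: [-2.9, 2.0, 5.7]
grip_width: 0.0137
gripper_force: 31.1
```

```bash
python3 -m crank '[[0,0,0,0.02,-1],[0,0,0,0.04,-1],[0,0,0,0.05,-1],[0,0,0,0.06,-1],[0,0,0,0.06,-1],[0,0,0,0.06,-1],[0,0,0,0.06,-1],[0,0,0,0.06,-1]]' 30
python3 -m crank '[[0,0,0,0.06,-1],[0,0,0,0.06,-1],[0,0,0,0.06,-1],[0,0,0,0.06,-1],[0,0,0,0.06,-1],[0,0,0,0.05,-1],[0,0,0,0.03,-1],[0,0,0,0.01,-1]]' 30
python3 -m crank '[[0,0,0,0,-1],[0,0,0,0,-1]]'
python3 - <<'E'
from h import *
import cv2
R3=cv2.Rodrigues(r.get_obs()['orientation'])[0];print('tool y',np.degrees(np.arctan2(R3[1,1],R3[0,1])))
f=r.grab_frame("wrist");cv2.imwrite("pics/w2.png",f);g=r.grab_frame("scene");cv2.imwrite("pics/s2.png",g)
z=cv2.resize(g[180:275,260:355],(420,420),interpolation=cv2.INTER_CUBIC)
cv2.imwrite("pics/c2.png",np.hstack([z,f[:,90:470]]))
E
```

```text
clock: 4.32
tcp_pos: [0.4763, -0.0701, 0.1223]
orientation: [-2.87, -1.277, -0.001]
contact_force: [-2.8, 2.5, 5.9]
grip_width: 0.0135
gripper_force: 31.1
clock: 4.98
tcp_pos: [0.4763, -0.0702, 0.1223]
orientation: [2.643, 1.698, 0.001]
contact_force: [-3.7, 1.5, 5.8]
grip_width: 0.0136
gripper_force: 31.1
clock: 5.15
tcp_pos: [0.4763, -0.0701, 0.1222]
orientation: [2.644, 1.697, 0.001]
contact_force: [-2.9, 3.5, 6.5]
grip_width: 0.0135
gripper_force: 31.1
tool y -24.604827430890882
```

View pics/c2.png

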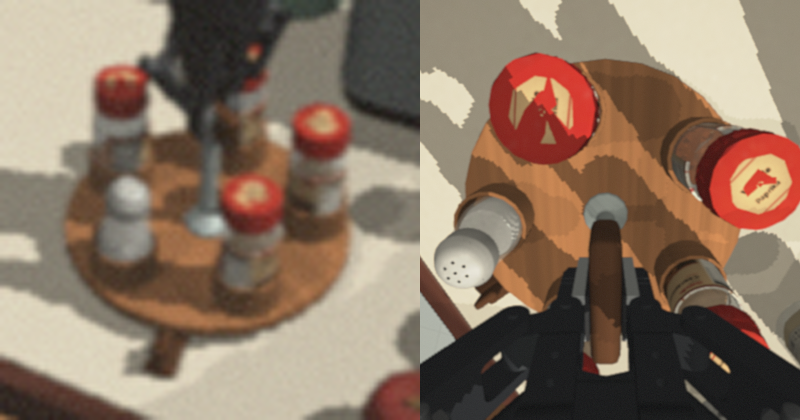

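The tray followed the gripper by 36°, and the post foot is at wrist (276,212). The tongue and pointer show at wrist (160,292), partly behind the salt, and at scene (297,259). Next I zoom on both.

Run:
```python
import cv2,numpy as np
a=cv2.imread('pics/s2.png')[245:275,282:312];b=cv2.imread('pics/w2.png')[250:320,130:200]
z=lambda i:cv2.resize(i,(400,400),interpolation=cv2.INTER_CUBIC)
cv2.imwrite('pics/z2.png',np.hstack([z(a),z(b)]))
```

```text
(no output)
```

View pics/z2.png

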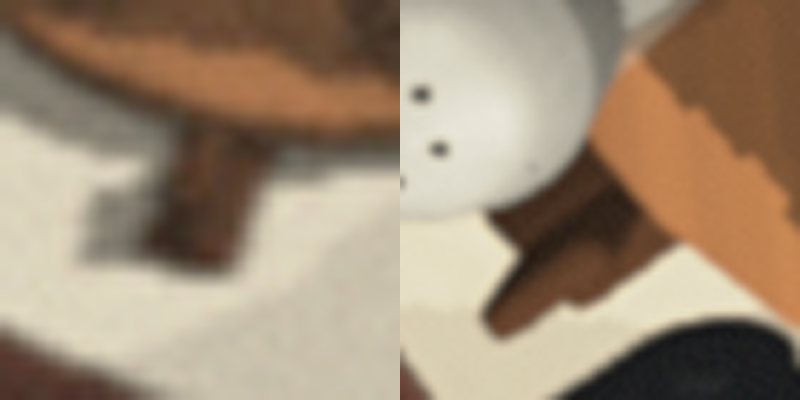

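The tongue's end corners are at zoom (490,215) and (580,305). The wedge's top end is at zoom (497,327), and in the scene zoom the tongue end runs from (145,262) to (235,272).

Run:
```python
from h import *
c=r.camera_model("wrist");s=r.camera_model("scene");o=np.array([.4763,-.0701])
a=lambda q:(np.degrees(np.arctan2(*(q-o)[::-1]))%360).round(1)
W=lambda x,y:((x-400)/5.714+130-.4,y/5.714+250-.4);S=lambda x,y:(x/13.33+282-.5,y/13.33+245-.5)
def show(n,q): print(n,q.round(4),a(q),np.linalg.norm(q-o).round(4))
l,q=plane(c,*W(490,215),.01),plane(c,*W(580,305),.01)
show('L',l);show('R',q);show('mid',(l+q)/2);print(np.linalg.norm(l-q))
for z in(.02,.03): show('wedge',plane(c,*W(496,328),z))
for z in (0,.01):
    l,q=plane(s,*S(145,262),z),plane(s,*S(238,272),z);show('scene mid',(l+q)/2);print(np.linalg.norm(l-q))
show('post foot',plane(c,276,212,.026))
show('salt',plane(c,135,257,.116))
```

```text
L [ 0.3303 -0.0899] 187.7 0.1473
R [ 0.3347 -0.1111] 196.2 0.1474
mid [ 0.3325 -0.1005] 191.9 0.147
0.021676859496349017
wedge [ 0.3268 -0.1046] 193.0 0.1534
wedge [ 0.3343 -0.1002] 192.0 0.1452
scene mid [ 0.3324 -0.1035] 193.0 0.1477
0.023444416380143208
scene mid [ 0.3245 -0.1074] 193.8 0.1564
0.02324210297720122
post foot [ 0.4762 -0.0684] 92.7 0.0017
salt [ 0.4097 -0.0325] 150.6 0.0765
```

```bash
python3 -m crank '[[0,0,0,0.02,-1],[0,0,0,0.04,-1],[0,0,0,0.05,-1],[0,0,0,0.06,-1],[0,0,0,0.06,-1],[0,0,0,0.06,-1],[0,0,0,0.06,-1],[0,0,0,0.06,-1]]' 30
python3 -m crank '[[0,0,0,0.06,-1],[0,0,0,0.06,-1],[0,0,0,0.06,-1],[0,0,0,0.06,-1],[0,0,0,0.06,-1],[0,0,0,0.06,-1],[0,0,0,0.04,-1],[0,0,0,0.01,-1]]' 30
python3 -m crank '[[0,0,0,0,-1],[0,0,0,0,-1],[0,0,0,0,-1]]'
python3 - <<'E'
from h import *
import cv2
R3=cv2.Rodrigues(r.get_obs()['orientation'])[0];print('tool y',np.degrees(np.arctan2(R3[1,1],R3[0,1])))
f=r.grab_frame("wrist");cv2.imwrite("pics/w3.png",f);g=r.grab_frame("scene");cv2.imwrite("pics/s3.png",g)
z=cv2.resize(g[180:275,260:355],(420,420),interpolation=cv2.INTER_CUBIC)
cv2.imwrite("pics/c3.png",np.hstack([z,f[:,90:470]]))
E
```

```text
clock: 5.92
tcp_pos: [0.4763, -0.0702, 0.1223]
orientation: [2.335, 2.101, 0.001]
contact_force: [-2.8, 2.2, 5.3]
grip_width: 0.0135
gripper_force: 31.1
clock: 6.58
tcp_pos: [0.4764, -0.0702, 0.1223]
orientation: [1.969, 2.448, 0.001]
contact_force: [-2.2, 2.4, 6.5]
grip_width: 0.0136
gripper_force: 31.1
clock: 6.83
tcp_pos: [0.4764, -0.0701, 0.1223]
orientation: [1.971, 2.446, 0.0]
contact_force: [-2.1, 1.8, 5.2]
grip_width: 0.0136
gripper_force: 31.1
tool y 12.289308358541852
```

View pics/c3.png

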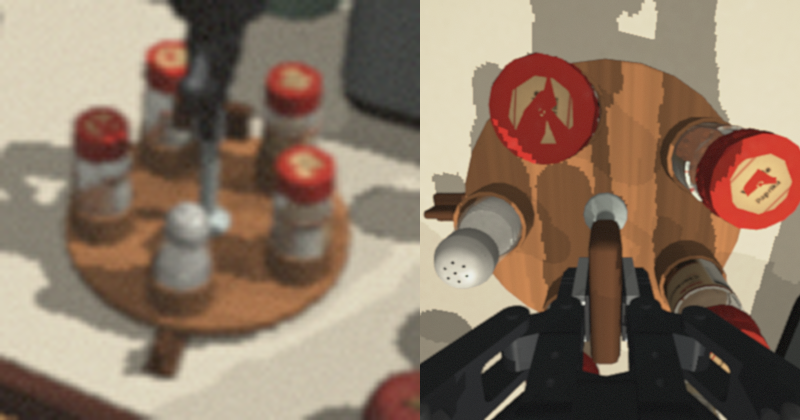

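The salt now stands at the front, in line with the pointer at scene crop (185,270) over (165,350). I check the remaining angle in a close wrist crop around the tongue at (115,206).

Run:
```python
import cv2
a=cv2.imread('pics/w3.png')[170:290,80:220]
cv2.imwrite('pics/z3.png',cv2.resize(a,(700,600),interpolation=cv2.INTER_CUBIC))
```

```text
(no output)
```

View pics/z3.png

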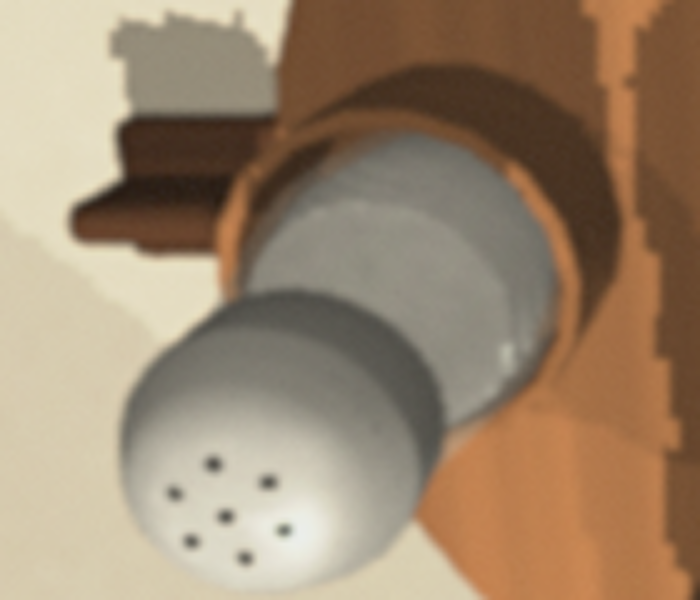

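The tongue's end corners are at zoom (120,120) and (138,250), the wedge's top end is at (75,225), and the centre hole of the salt cap is at (226,516).

Run:
```python
from h import *
c=r.camera_model("wrist");o=np.array([.4764,-.0701])
def show(n,x,y,z):
    q=plane(c,x/5+80-.4,y/5+170-.4,z);d=q-o;print(n,q.round(4),(np.degrees(np.arctan2(d[1],d[0]))%360).round(1),np.hypot(*d).round(4));return q
l=show('L',120,120,.01);q=show('R',138,250,.01);print(np.linalg.norm(l-q));show('mid',129,185,.01)
for z in(.02,.025,.03):show('wedge',75,225,z)
show('salt',226,516,.116)
show('foot',(276-80)*5,(212-170)*5,.026)
```

```text
L [ 0.3295 -0.0882] 187.0 0.148
R [ 0.3335 -0.1114] 196.1 0.1487
0.023603241615520795
mid [ 0.3315 -0.0996] 191.5 0.1479
wedge [ 0.3279 -0.1044] 193.0 0.1524
wedge [ 0.3306 -0.102 ] 192.4 0.1493
wedge [ 0.3332 -0.0997] 191.7 0.1462
salt [ 0.3961 -0.09  ] 193.9 0.0827
foot [ 0.4752 -0.0677] 116.6 0.0027
```

```bash
python3 -m crank '[[0,0,0,-0.01,-1],[0,0,0,-0.015,-1],[0,0,0,0,-1],[0,0,0,0,-1],[0,0,0,0,-1],[0,0,0,0,-1]]' 30
python3 - <<'E'
from h import *
import cv2
R3=cv2.Rodrigues(r.get_obs()['orientation'])[0];print('tool y',np.degrees(np.arctan2(R3[1,1],R3[0,1])))
print(r.hand_in())
E
```

```text
clock: 7.43
tcp_pos: [0.4764, -0.0701, 0.1223]
orientation: [1.995, 2.427, 0.0]
contact_force: [-3.4, 2.0, 6.0]
grip_width: 0.0135
gripper_force: 31.1
tool y 11.157302072187914
the job is handed in; nothing more can be done
None
```

The salt shaker stands behind the pointer to within about 1–2° by the camera measurements. The T-handle is still gripped at about 31 N, the job was handed in at 7.4 s, and I saw no jar or bystander disturbed, though I took no picture after the final 1° correction.

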